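Load the snap press die tray in reverse order

TASK

Move the four steel setting dies from the wooden bench rack into the aluminium tray, one to a pocket, in reverse order counted from the black knobs: the die nearest the rack's knob goes into the pocket farthest from the tray's knob, and so on, until the one farthest from the rack's knob stands nearest the tray's knob. Set each die upright on the pocket's floor without dropping it or knocking any over, and leave the low tin and the screwdriver straight ahead of the robot between rack and tray, and the small jar beyond them, where they are.

Things in the scene. Friction and masses are not known exactly. Their poses are not given: they have to be found in the camera images.
- die_barrel_mid (a point): setting die with a straight thick barrel: 60 mm tall, barrel 30 mm in diameter from 13 mm above its underside to its flat top; about 0.26 kg. All dies are loose, round, plain steel, standing upright on a flat 34 mm foot 10 mm high; the point is on the axis half-way up, z along the axis (up when it stands).
- die_dome_mid (a point): mushroom-shaped setting die: 67 mm tall, shank 18 mm in diameter from 14 to 50 mm above its underside, then a domed head 38 mm in diameter; about 0.22 kg. Point half-way up, as for the barrel die.
- die_cone_mid (a point): setting die with a pointed top: 74 mm tall, shank 25 mm in diameter from 14 to 46 mm above its underside, then tapering to a point; about 0.20 kg. Point half-way up.
- die_pin_mid (a point): stepped setting die: 68 mm tall, shank 25 mm in diameter from 14 to 48 mm above its underside, then a thin pin 10 mm in diameter; about 0.20 kg. Point half-way up.
- rack: fixed pale wooden bench rack that holds the row at the start, 236 x 64 mm, 14 mm high; origin under its centre, z up, x along the row towards the end with the black knob (knob 138 mm from the origin along +x, 24 mm in diameter, its top 30 mm above the bench). The four seats lie in a row at x = +84, +28, -28 and -84 mm. It may lie at any angle, on either side.
- tray: fixed aluminium die tray, to be filled, empty at the start, 228 x 60 mm; origin under its centre, z up, x along its row towards the end with the black knob (knob as on the rack, 138 mm from the origin along +x). Four pockets in one row, centres at x = +84, +28, -28 and -84 mm, y = 0; each 52 x 52 mm inside, floor 4 mm above the bench, walls up to 10 mm above the bench (6 mm above the floor) and 4 mm thick. It may lie at any angle, on the other side from the rack.
- seat_barrel: fixed dark steel locating ring on the wooden rack in which the barrel die stands at the start (it stays behind and shows that die's place in the row); 51 mm outside, 43 mm inside, 4 mm high; origin on its axis at its underside, which lies on the rack's top 14 mm above the bench. The die's underside is at this height too. The four rings are alike.
- seat_dome: fixed dark steel locating ring on the wooden rack in which the dome die stands at the start (it stays behind and shows that die's place in the row); 51 mm outside, 43 mm inside, 4 mm high; origin on its axis at its underside, which lies on the rack's top 14 mm above the bench. The die's underside is at this height too. The four rings are alike.
- seat_cone: fixed dark steel locating ring on the wooden rack in which the cone die stands at the start (it stays behind and shows that die's place in the row); 51 mm outside, 43 mm inside, 4 mm high; origin on its axis at its underside, which lies on the rack's top 14 mm above the bench. The die's underside is at this height too. The four rings are alike.
- seat_pin: fixed dark steel locating ring on the wooden rack in which the pin die stands at the start (it stays behind and shows that die's place in the row); 51 mm outside, 43 mm inside, 4 mm high; origin on its axis at its underside, which lies on the rack's top 14 mm above the bench. The die's underside is at this height too. The four rings are alike.
Mind the look-alikes: they are no part of the job. Leave any turquoise or yellow look-alike of the part that bears die_dome_mid alone.

How it is judged:
By the outcome, as a careful person would: the job done as asked, in the order asked, and still so for the second after the job is handed in, with the robot touching nothing.
It also fails if it takes over 104 s, if anything falls off the work surface, if the arm or the gripper's body presses on something with over 40 N, if the wrist force passes 120 N, or if a joint passes its speed limit or range.

ROBOT

A 6-joint arm with a two-finger parallel gripper is mounted at the origin on the work surface. World frame = base frame: x ahead of the robot, y to its left, z up, the work surface at z = 0. Lengths are in mm, angles in rad, forces in N, time in s.
With the tool pointing down it reaches from about 325 to 875 mm from the base axis. Payload 4.4 kg.
Tool frame: the origin (TCP) lies on the centre line of the jaws, within the pads' length; the fingertips stand ahead of it and the grasp point (between the pads) lies 6 mm ahead of it (ctrl.tcp_to_tips is the z of the fingertips in the tool frame, in mm); z points along the fingers, y is the direction in which the jaws open and shut (so a half turn about z gives the same grasp; the last joint's range is limited). The gripper opens to 85 mm and grips with 20 to 120 N. Pads are 22 mm wide; open, the fingers measure 114 mm over their backs; the gripper's body (76 mm by 85 mm) begins 54 mm behind the grasp point. The pads swing forward as they close: fully open they stand 13 mm farther back than shut.
Start: joints at [-0.15, 0.207, 1.542, -0, 1.393, -0.15], TCP at [575.002, -0.012, 231.382] pointing down, gripper open.
Joint ranges: [-2.73, 2.73], [-0.86, 2.22], [0.23, 2.46], [-1.11, 4.25], [0.08, 2.63], [-2.82, 2.82]. Speed limits (rad/s): [2.79, 2.79, 3.14, 3.14, 3.14, 3.14].

INTERFACE

Orientations are given as a 3x3 rotation matrix whose columns are the frame's x, y, z axes.
In Python, from plant import ctrl, sensors, optics gives the robot as it stands. Calls block until the motion is done:
- ctrl.move_ptp(position, orientation): joint-space move of the TCP to a pose.
- ctrl.move_l(position, rot=None, vel=150, threshold=None): straight line of the TCP; rot=None keeps the orientation; vel is the mean speed in mm/s. With threshold (N) it stops when the force on the tool has changed by that much, and returns True; else False.
- ctrl.set_joints(angles): joint-space move.
- ctrl.gripper_to(opening, force=None): finger opening in mm; force is the grip in N (None keeps the last); returns when the fingers have stopped.
- ctrl.hold(seconds).
- ctrl.solve_ik(position, orientation): joint angles nearest the present ones, or None.
- sensors.read_state(): the state.
- optics.grab_frame(name): name is "scene" or "side" or "wrist"; returns (picture, depth): 400x640x3 uint8, red, green, blue; 400x640 float32, mm along the optical axis (not along the pixel's ray), 0 where there is no reading.
- optics.camera_params(name): a dict with "mtx" (3x3 intrinsics, pixels), "R" (3x3) and "t" (3): a world point X has camera coordinates R X + t; the wrist camera has in their place "T_tool_cam" (4x4, takes a point from camera to tool coordinates, whose origin is the TCP and whose axes are the flange's). Camera axes: x right, y down, z forward; pixel columns grow to the right and rows downward; lengths in mm; the calibration is good to about 2 mm. A picture is of the moment at which its call begins: read the wrist's pose just before it. camera_params takes no time and is no camera call.
A pose or a line that the arm cannot do raises ctrl.MotionError and nothing moves.
- ctrl.finish_job(): hands the job in, once; it reports no verdict.
The state is a dict: "t": time; "q": joint angles; "qvel": joint speeds; "tau": joint torques, N m; "eef_pos": TCP position; "eef_rot": TCP orientation; "force": force on the tool from outside, world axes, zero at the start; "wrist_torque": the same for the moment, N m; "grip_width": finger opening in mm.
Only numpy, scipy, OpenCV 4.12 (cv2) and the standard library are available. Lean on these libraries where they do the work, as an engineer would, in place of code of your own. Each camera call takes 0.05 s, during which the arm holds its last target. There are 200 camera calls.

## Working session

There is one attempt and no reset: what is moved stays moved. The work goes in short steps, each a Python script; the robot and the scene stay as the last script left them, time stands still between calls to the robot, and variables do not carry over. Pictures are saved under pics/ and viewed, about 12 in all and at most 16, crops included, and the job is handed in when it is done.

```bash
ls; mkdir -p pics; python3 - <<'E'
from plant import ctrl,sensors,optics
import cv2,numpy as np
for n in("scene","side"):
    p,d=optics.grab_frame(n); cv2.imwrite(f"pics/{n}0.png",p[:,:,::-1]); np.savez(f"{n}0.npz",p=p,d=d)
    c=optics.camera_params(n); print(n,c["mtx"].round(1).tolist(),np.round(-c["R"].T@c["t"]))
print(sensors.read_state()["t"],ctrl.tcp_to_tips)
E
```

```text
pics
scene [[476.4, 0.0, 312.7], [0.0, 476.4, 197.7], [0.0, 0.0, 1.0]] [ 883. -352.  801.]
side [[435.0, 0.0, 322.2], [0.0, 435.0, 195.6], [0.0, 0.0, 1.0]] [ 116. -435.  689.]
0.1 25.0
```

View pics/scene0.png

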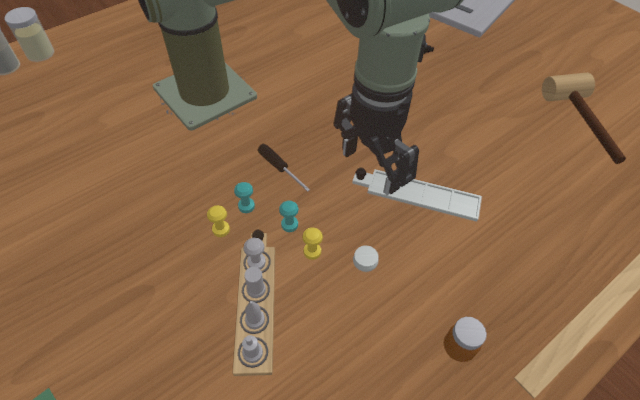

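View pics/side0.png

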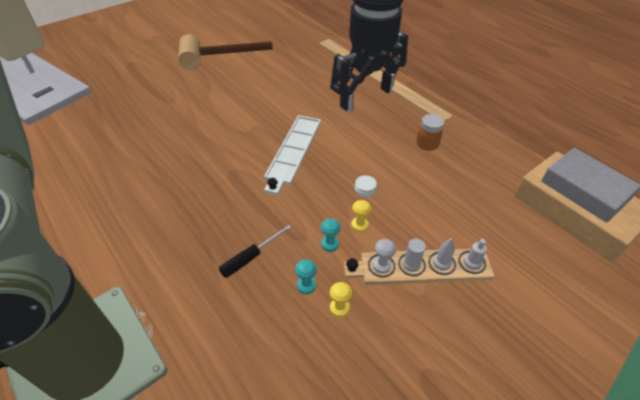

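The rack's knob is at scene (258,236), and counting from it the order is dome, barrel, cone, pin. The tray's knob is at scene (361,174) and side (272,183). Four turquoise and yellow look-alikes stand around the rack's knob end. The steel dome die is the grey one in the seat next to the knob, at scene (255,248) and side (385,250).

```bash
cat > h.py <<'E'
from plant import ctrl,sensors,optics
import cv2,numpy as np
def ray(n,uv,z,cp=None):
    c=cp or optics.camera_params(n); uv=np.atleast_2d(uv).astype(float)
    d=np.c_[uv,np.ones(len(uv))]@np.linalg.inv(c["mtx"]).T@c["R"]; o=-c["R"].T@c["t"]
    return o+d*((z-o[2])/d[:,2])[:,None]
def cloud(n,d):
    c=optics.camera_params(n); v,u=np.mgrid[:400,:640]
    P=np.stack([u,v,np.ones_like(u)],-1)@np.linalg.inv(c["mtx"]).T*d[...,None]
    return (P-c["t"])@c["R"]
E
python3 - <<'E'
from h import *
for n,roiR,roiT,roiK,roiKT in(("scene",(225,225,285,380),(350,160,490,225),(245,225,270,245),(352,165,370,182)),("side",(340,225,500,290),(255,105,330,200),(343,255,362,275),(262,174,282,194))):
    z=np.load(n+"0.npz");p,d=z["p"],z["d"];h=cv2.cvtColor(p,cv2.COLOR_RGB2HSV)
    def roi(m,r):
        o=np.zeros_like(m);o[r[1]:r[3],r[0]:r[2]]=m[r[1]:r[3],r[0]:r[2]];return o
    X=cloud(n,d); print(n,"tableZ",np.median(X[200:300,60:200,2]) )
    for nm,r in(("rack",roiK),("tray",roiKT)):
        m=roi((h[...,2]<45).astype(np.uint8),r); v,u=np.nonzero(m)
        Q=X[m>0]; print(nm,"knob px",len(u),u.mean().round(1),v.mean().round(1),"ray z20",ray(n,[u.mean(),v.mean()],20).round(1),"depth med",np.median(Q,0).round(1))
    m=roi(((h[...,1]<60)&(h[...,2]>130)).astype(np.uint8),roiT)
    v,u=np.nonzero(m); P=ray(n,np.c_[u,v],9)[:,:2].astype(np.float32); print("tray rect",cv2.minAreaRect(P),cv2.boxPoints(cv2.minAreaRect(P)).round(0).tolist())
    # rack ring: low-value dark grey pixels
    m=roi(((X[...,2]>9)&(X[...,2]<19)).astype(np.uint8),roiR); m=cv2.morphologyEx(m,cv2.MORPH_OPEN,np.ones((3,3),np.uint8))
    v,u=np.nonzero(m); P=ray(n,np.c_[u,v],14)[:,:2].astype(np.float32); print("rack rect",len(u),cv2.minAreaRect(P))
    # objects by height: components
    m=((X[...,2]>12)&(X[...,2]<110)&(X[...,0]>300)&(X[...,0]<900)&(abs(X[...,1])<450)&(d>0)).astype(np.uint8)
    k,l,s,c=cv2.connectedComponentsWithStats(m)
    for i in range(1,k):
        if s[i,4]>40: Q=X[l==i]; print(s[i],"c",np.median(Q,0).round(),"lo",Q.min(0).round(),"hi",Q.max(0).round(), np.median(h[l==i],0))
    r=roiR; cv2.imwrite(f"pics/{n}_rack.png",cv2.resize(p[r[1]-40:r[3],r[0]-30:r[2]+40,::-1],None,fx=3,fy=3,interpolation=cv2.INTER_CUBIC))
E
```

```text
scene tableZ 0.8939349696666085
rack knob px 0 nan nan ray z20 [[nan nan nan]] depth med [nan nan nan]
tray knob px 18 360.8 175.2 ray z20 [[446.2 120.6  20. ]] depth med [449.5 118.4  24.9]
tray rect ((541.2628784179688, 190.12469482421875), (265.95086669921875, 62.391666412353516), 34.06879806518555) [[414.0, 141.0], [449.0, 90.0], [669.0, 239.0], [634.0, 290.0]]
rack rect 2659 ((526.6778564453125, -203.41197204589844), (90.39027404785156, 296.7102966308594), 61.09859085083008)
[272 157  37  34 233] c [325.   6.  18.] lo [300.  -8.  12.] hi [407.  16.  28.] [13. 80. 59.]
[355 167  11  13  93] c [444. 119.  29.] lo [432. 110.  12.] hi [454. 132.  32.] [11. 64. 51.]
[234 182  20  29 379] c [ 360. -113.   61.] lo [ 334. -128.   12.] hi [372. -92.  69.] [ 88. 124. 129.]
[279 200  20  29 380] c [450. -70.  61.] lo [429. -84.  12.] hi [463. -49.  70.] [ 88.5 125.  129. ]
[207 205  20  29 403] c [ 377. -183.   61.] lo [ 353. -199.   12.] hi [ 390. -163.   70.] [ 25. 161. 176.]
[302 227  20  30 408] c [526. -72.  62.] lo [504. -86.  12.] hi [539. -50.  69.] [ 25. 160. 177.]
[ 232  229   43
[... 1388 characters left out ...]
9. 161. 135.]
[244 225  47  36 289] c [323.   7.  19.] lo [300.  -6.  12.] hi [407.  18.  28.] [105.  18.  61.]
[ 361  238  134   45 4398] c [ 535. -213.   19.] lo [ 438. -310.   12.] hi [ 656. -122.   89.] [ 17.  46. 157.]
[295 259  22  33 493] c [ 350. -113.   62.] lo [ 336. -127.   12.] hi [372. -91.  69.] [ 89. 161. 138.]
[345 258  15  16 144] c [ 437. -137.   29.] lo [ 427. -146.   12.] hi [ 456. -125.   33.] [17.  39.5 34. ]
[330 282  23  33 529] c [ 367. -183.   62.] lo [ 353. -197.   12.] hi [ 388. -162.   69.] [ 24. 166. 207.]<stdin>:9: RuntimeWarning: Mean of empty slice.
  ret = ret.dtype.type(ret / rcount)
  return _methods._mean(a, axis=axis, dtype=dtype,
  ret = um.true_divide(
```

View pics/side_rack.png

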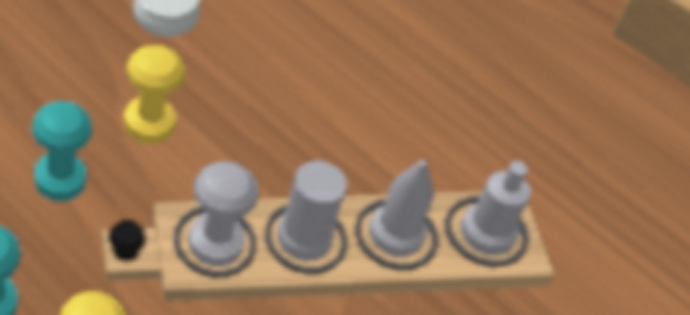

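View pics/scene_rack.png

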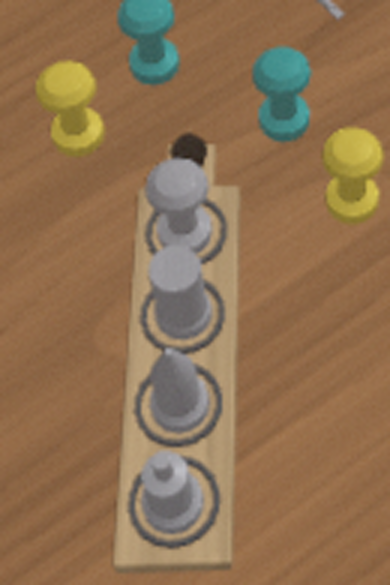

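The crops confirm the order from the knob: dome (side crop 225,190), barrel, cone, pin. The coloured ones stand off the rack and are the decoys. I'll refine the positions with the wrist camera from above.

```bash
cat >> h.py <<'E'
def down(yd):  # tool z down, tool y along angle yd
    y=np.array([np.cos(yd),np.sin(yd),0]);z=np.array([0,0,-1.]);return np.c_[np.cross(y,z),y,z]
def best(p,yd):
    q0=np.array(sensors.read_state()["q"]);c=[]
    for a in(yd,yd+np.pi):
        q=ctrl.solve_ik(p,down(a))
        if q is not None:c.append((abs(np.array(q)[[0,3,4,5]]-[q0[0],q0[3],q0[4],0]).sum(),a))
    return min(c)[1]
def wrist(fn=None):
    s=sensors.read_state();p,d=optics.grab_frame("wrist");c=optics.camera_params("wrist")
    T=np.eye(4);T[:3,:3]=s["eef_rot"];T[:3,3]=s["eef_pos"];W=T@np.array(c["T_tool_cam"])
    R=W[:3,:3].T;cp=dict(mtx=c["mtx"],R=R,t=-R@W[:3,3])
    if fn:cv2.imwrite(fn+".png",p[:,:,::-1]);np.savez(fn.split("/")[-1]+".npz",p=p,d=d,**cp)
    return p,d,cp
E
python3 - <<'E'
from h import *
for nm,p,ang in(("tray",[557,199,330],np.radians(34)+np.pi/2),("rack",[550,-220,330],np.radians(-37)+np.pi/2)):
    a=best(p,ang);ctrl.move_ptp(p,down(a));ctrl.hold(.3);_,_,cp=wrist("pics/w_"+nm);s=sensors.read_state();print(nm,a,s["t"],np.round(s["q"],2),np.round(-cp["R"].T@cp["t"]),cp["mtx"][0,0])
    
i=[cv2.imread(f"pics/w_{n}.png") for n in("tray","rack")];cv2.imwrite("pics/w_both.png",cv2.resize(np.vstack(i),(480,600)))
E
```

```text
tray 5.305800926062762 1.6583 [ 0.2   0.19  1.37 -0.    1.59  1.17] [614. 237. 471.] 303.39601764173995
rack 0.9250245035569946 4.25 [-0.53  0.19  1.36 -0.    1.59 -1.45] [ 495. -179.  472.] 303.39601764173995
```

View pics/w_both.png

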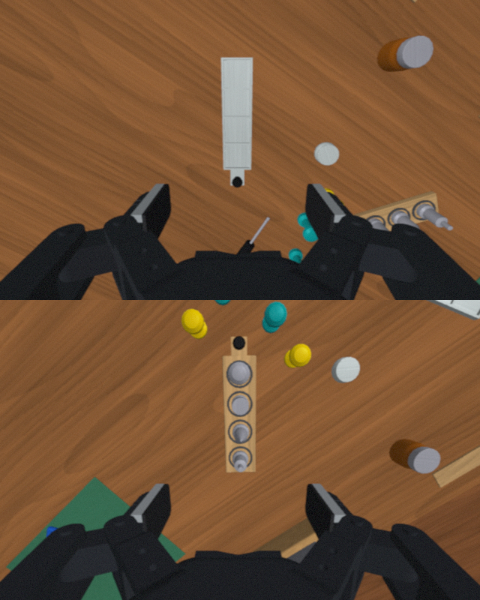

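The wrist views show tray and rack whole and unobstructed: in full pixels (1.33×), the tray body is about x 295–338, y 77–223 with its knob at (316,243). The rack's four rings lie near x≈319 with the knob at (318,57).

```bash
python3 - <<'E'
from h import *
L=lambda n:(lambda z:(z["p"],z["d"],{k:z[k] for k in("mtx","R","t")}))(np.load(n+".npz"))
def sub(h,r):
    o=np.zeros(h.shape[:2],np.uint8);o[r[1]:r[3],r[0]:r[2]]=1;return o
def knob(p,cp,r):
    h=cv2.cvtColor(p,cv2.COLOR_RGB2HSV);m=sub(h,r)*(h[...,2]<50);v,u=np.nonzero(m)
    return ray(0,[u.mean(),v.mean()],24,cp)[0,:2],len(u)
p,d,cp=L("w_tray");h=cv2.cvtColor(p,cv2.COLOR_RGB2HSV)
m=sub(h,(285,60,350,235))*((h[...,1]<70)&(h[...,2]>110));m=m.astype(np.uint8)
m=cv2.morphologyEx(m,cv2.MORPH_CLOSE,np.ones((5,5)));m=cv2.morphologyEx(m,cv2.MORPH_OPEN,np.ones((1,31)))
v,u=np.nonzero(m);P=ray(0,np.c_[u,v],10,cp)[:,:2].astype(np.float32);R=cv2.minAreaRect(P);print("tray",R,"mean",P.mean(0),"knob",knob(p,cp,(300,228,335,260)))
# all-view ring fits
p,d,cp=L("w_rack");h=cv2.cvtColor(p,cv2.COLOR_RGB2HSV);print("rack knob",knob(p,cp,(300,45,336,72)))
from scipy.optimize import least_squares
def rings(p,cp,x0):
    h=cv2.cvtColor(p,cv2.COLOR_RGB2HSV);dark=(h[...,2]<105)
    v,u=np.nonzero(dark);Q=ray(0,np.c_[u,v],17,cp)[:,:2];out=[]
    for c in x0:
        for _ in range(4):
            rr=np.linalg.norm(Q-c,axis=1);q=Q[(rr>19)&(rr<29)]
            c=least_squares(lambda x:np.linalg.norm(q-x,axis=1)-23.7,c,loss="soft_l1").x
        out.append(c);
    out=np.array(out);print(out.round(1).tolist(),len(q),np.linalg.norm(np.diff(out,axis=0),axis=1).round(1));return out
k=knob(p,cp,(300,45,336,72))[0]
dirv=np.array([np.cos(np.radians(-37)),np.sin(np.radians(-37))])
x0=[k+dirv*s for s in(54,110,166,222)]
rings(p,cp,x0)
for n in("scene","side"):
    z=np.load(n+"0.npz");c=optics.camera_params(n);rings(z["p"],c,x0)
    z=z["d"];X=cloud(n,z)
X=np.vstack([cloud(n,np.load(n+"0.npz")["d"]).reshape(-1,3) for n in("scene","side")])
for c,(lo,hi) in zip(x0,((70,85),(71,80),(40,90),(50,90))):
    q=X[(np.linalg.norm(X[:,:2]-c,axis=1)<30)&(X[:,2]>lo)&(X[:,2]<hi)];print("die top pts",len(q),q.mean(0).round(1),((q.min(0)+q.max(0))/2).round(1))
E
```

```text
tray ((557.2569580078125, 201.05870056152344), (227.951904296875, 61.45698928833008), 34.201717376708984) mean [563.4054  205.33612] knob (array([444.18169413, 124.23117494]), 119)
rack knob (array([ 439.18004707, -135.19781031]), 191)
[[482.8, -166.4], [528.0, -199.7], [572.8, -232.2], [618.4, -265.3]] 115 [56.1 55.3 56.4]
[[482.8, -168.0], [527.9, -200.6], [573.1, -233.4], [618.2, -266.4]] 115 [55.7 55.9 55.8]
[[482.0, -165.8], [527.3, -199.0], [572.2, -231.6], [617.7, -264.7]] 53 [56.1 55.6 56.2]
die top pts 633 [ 482.  -169.9   77.5] [ 482.  -168.6   76.8]
die top pts 432 [ 527.2 -199.5   74.3] [ 527.4 -199.2   74.5]
die top pts 514 [ 573.  -234.6   63.9] [ 573.4 -232.5   64.8]
die top pts 440 [ 618.  -268.1   65.5] [ 618.8 -266.9   67.4]
```

The ring and tray fits from all three cameras agree to about 1–2 mm, so I'll start with the dome die.

```bash
cat >> h.py <<'E'
RA=np.radians(-36.05)+np.pi/2; TA=np.radians(34.2)+np.pi/2
SEAT=dict(dome=(482.4,-168),barrel=(527.4,-199.5),cone=(573,-232.7),pin=(618.3,-266.2))
tu=np.array([np.cos(np.radians(34.2)),np.sin(np.radians(34.2))])
POC=dict(dome=84,barrel=28,cone=-28,pin=-84)
H=39  # TCP above die underside at grasp
def say(*a):
    s=sensors.read_state();print(*a,"t",round(s["t"],1),"w",round(s["grip_width"],1),"F",np.round(s["force"],1),"p",np.round(s["eef_pos"],1))
def pick(n,wide,f=60):
    x,y=SEAT[n];a=best([x,y,190],RA);ctrl.move_ptp([x,y,190],down(a));ctrl.gripper_to(wide)
    hit=ctrl.move_l([x,y,14+H],vel=90,threshold=6);say("down hit",hit)
    if hit:return False
    ctrl.gripper_to(0,force=f);say("gripped");ctrl.move_l([x,y,14+H+8],vel=30);ctrl.move_l([x,y,190],vel=150);say("lifted");return True
def place(n,wide):
    x,y=np.array([557.3,201])+POC[n]*tu;a=best([x,y,190],TA);ctrl.move_ptp([x,y,190],down(a));ctrl.hold(.2);say("over")
    ctrl.move_l([x,y,4+H+7],vel=110);hit=ctrl.move_l([x,y,4+H-3],vel=12,threshold=3);say("set",hit)
    ctrl.gripper_to(wide);ctrl.hold(.2);ctrl.move_l([x,y,190],vel=130);say("clear")
E
python3 - <<'E'
from h import *
say("start");pick("dome",70)
p,d,cp=wrist("pics/dome_lift")
E
```

```text
start t 4.2 w 85.3 F [-0.8  0.2  0.1] p [ 550.1 -219.8  330. ]
down hit False t 6.9 w 70.1 F [ 0.3 -0.4  0.2] p [ 482.9 -168.3   53.6]
gripped t 7.4 w 34.1 F [-1.6 -0.2  5.9] p [ 482.9 -168.3   53.7]
lifted t 8.8 w 34.1 F [ 0.6  0.4 -2.5] p [ 481.5 -167.5  188.8]
```

View pics/dome_lift.png

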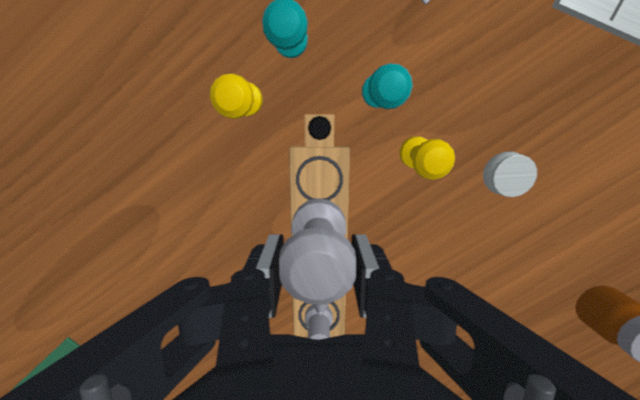

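The dome die came up, but the width is 34.1 rather than 18, so the pads hold the head or the foot and not the shank. I'll look at how it hangs.

```bash
python3 - <<'E'
from h import *
i=[]
for n in("scene","side"):
    c=optics.camera_params(n);s=sensors.read_state();q=c["R"]@(np.array(s["eef_pos"])-[0,0,15])+c["t"];u,v=((c["mtx"]@q)[:2]/q[2]).astype(int)
    p,d=optics.grab_frame(n);p=np.pad(p,((60,60),(60,60),(0,0)));i.append(cv2.resize(p[v:v+120,u:u+120,::-1],(400,400),interpolation=cv2.INTER_CUBIC))
cv2.imwrite("pics/hang.png",np.hstack(i));say()
E
```

```text
t 8.9 w 34.2 F [-0.1  0.7 -3.2] p [ 481.5 -167.5  188.5]
```

View pics/hang.png

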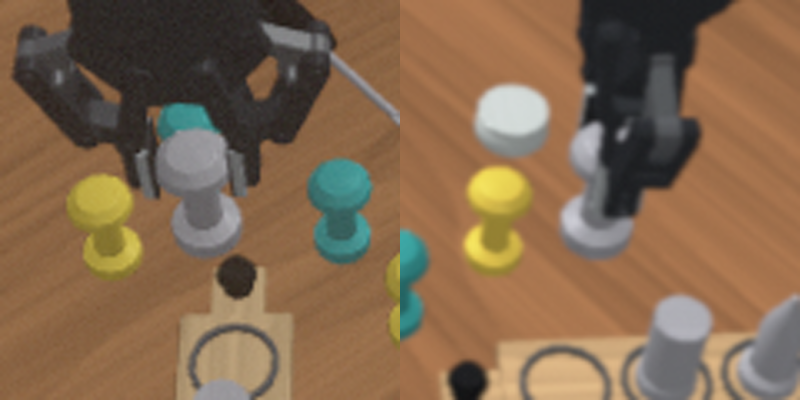

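```bash
python3 - <<'E'
from h import *
for n in("scene","side"):
    p,d=optics.grab_frame(n);X=cloud(n,d);h=cv2.cvtColor(p,cv2.COLOR_RGB2HSV)
    m=(np.linalg.norm(X[...,:2]-[481.5,-167.5],axis=2)<20)&(X[...,2]>95)&(X[...,2]<240)&(h[...,2]>85)
    Q=X[m];print(n,len(Q))
    for z in range(100,240,6):
        q=Q[(Q[:,2]>=z)&(Q[:,2]<z+6)]
        if len(q):print(z,len(q),q.min(0).round()[:2],q.max(0).round()[:2])
say()
E
```

```text
scene 716
148 27 [ 481. -184.] [ 497. -157.]
154 66 [ 465. -184.] [ 498. -152.]
160 142 [ 466. -184.] [ 498. -152.]
166 27 [ 479. -177.] [ 490. -161.]
172 22 [ 480. -177.] [ 489. -163.]
178 25 [ 477. -177.] [ 490. -161.]
184 15 [ 485. -177.] [ 490. -164.]
190 2 [ 489. -173.] [ 498. -161.]
196 1 [ 500. -161.] [ 500. -161.]
202 43 [ 479. -187.] [ 499. -161.]
208 180 [ 464. -187.] [ 499. -151.]
214 163 [ 469. -182.] [ 500. -156.]
220 1 [ 499. -160.] [ 499. -160.]
226 2 [ 499. -160.] [ 500. -159.]
side 418
148 34 [ 464. -183.] [ 485. -156.]
154 63 [ 464. -184.] [ 488. -150.]
160 148 [ 464. -184.] [ 494. -150.]
166 21 [ 472. -176.] [ 483. -163.]
172 9 [ 472. -168.] [ 476. -160.]
178 6 [ 472. -168.] [ 474. -163.]
184 4 [ 472. -166.] [ 474. -163.]
190 1 [ 471. -166.] [ 471. -166.]
196 1 [ 464. -169.] [ 464. -169.]
202 21 [ 463. -174.] [ 469. -153.]
208 65 [ 462. -172.] [ 488. -148.]
214 44 [ 463. -174.] [ 489. -155.]
226 1 [ 483. -148.] [ 483. -148.]
t 9.0 w 34.4 F [ 0.2 -0.3 -2.7] p [ 481.9 -167.7  189. ]
```

The die hangs straight with its underside at about 149, as commanded. The pad ends press on the tapered underside of the head, which is a wedge-like grip, and the width is creeping. I'll set it back in its ring and regrip higher, on the head's full 38 mm.

```bash
python3 - <<'E'
from h import *
x,y=SEAT["dome"]
ctrl.move_l([x,y,61],vel=120);print(ctrl.move_l([x,y,50],vel=12,threshold=3));say("back")
ctrl.gripper_to(60);z=14+48;ctrl.move_l([x,y,z],vel=40);ctrl.gripper_to(0,force=60);say("regrip")
ctrl.move_l([x,y,z+8],vel=30);ctrl.move_l([x,y,190],vel=120);ctrl.hold(.3);say("lifted")
i=[]
for n in("scene","side"):
    c=optics.camera_params(n);s=sensors.read_state();q=c["R"]@(np.array(s["eef_pos"])-[0,0,15])+c["t"];u,v=((c["mtx"]@q)[:2]/q[2]).astype(int)
    p,d=optics.grab_frame(n);X=cloud(n,d);h=cv2.cvtColor(p,cv2.COLOR_RGB2HSV)
    m=(np.linalg.norm(X[...,:2]-[x,y],axis=2)<20)&(X[...,2]>95)&(X[...,2]<240)&(h[...,2]>85);print(np.percentile(X[m][:,2],[1,5,99]))
    p=np.pad(p,((60,60),(60,60),(0,0)));i.append(cv2.resize(p[v:v+120,u:u+120,::-1],(400,400),interpolation=cv2.INTER_CUBIC))
cv2.imwrite("pics/hang2.png",np.hstack(i));say()
E
```

```text
True
back t 10.9 w 34.4 F [0.8 0.8 4.3] p [ 482.4 -167.9   53.7]
regrip t 12.0 w 33.3 F [-0.5  0.4  3.4] p [ 482.6 -168.1   62.4]
lifted t 13.9 w 33.8 F [ 0.3 -0.5 -2.9] p [ 482.1 -167.9  189.4]
[143.43188955 147.73733014 217.30798223]
[142.47582543 144.53653417 208.17083156]
t 14.0 w 33.4 F [ 0.   0.2 -2.4] p [ 482.3 -167.9  189.7]
```

View pics/hang2.png

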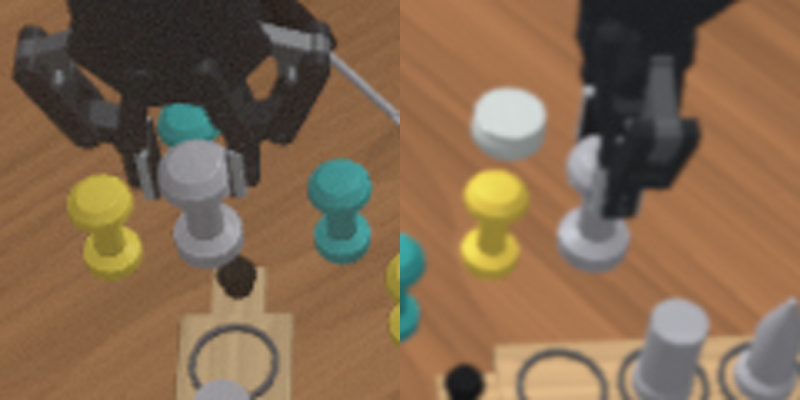

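The hold has not slipped: the underside is at 142, matching H=48, and the die hangs plumb. I'll place it.

```bash
python3 - <<'E'
import h
h.H=48;h.place("dome",60)
h.H=39
if h.pick("barrel",60): h.place("barrel",52)
E
```

```text
over t 16.5 w 33.6 F [ 0.2  0.6 -2.1] p [626.9 247.7 190.1]
set True t 18.4 w 33.6 F [-0.7 -0.5  5. ] p [626.7 248.1  52.4]
clear t 20.2 w 60.5 F [ 0.2 -0.9 -0.8] p [625.9 248.  188.5]
down hit False t 24.4 w 59.8 F [-0.1 -0.8  0. ] p [ 528.  -199.8   53.7]
gripped t 24.8 w 27.5 F [0.5 0.9 3.5] p [ 527.8 -199.6   53.6]
lifted t 26.2 w 27.3 F [-0.7 -0.3 -2.9] p [ 526.5 -199.   188.7]
over t 28.6 w 27.4 F [ 0.8 -0.2 -2. ] p [580.6 216.3 190. ]
set True t 30.6 w 27.4 F [ 0.1 -0.4  5. ] p [580.5 216.7  43.7]
clear t 32.5 w 51.9 F [-0.7  0.3 -1.5] p [579.6 216.6 188.7]
```

```bash
python3 - <<'E'
import h
from h import *
if h.pick("cone",60): h.place("cone",48)
p,d,cp=wrist("pics/w3");p2,_=optics.grab_frame("side")
cv2.imwrite("pics/mid.png",np.vstack([p[:,:,::-1][:300],cv2.resize(p2[80:300,220:540,::-1],(436,300))[:, :436] if 0 else cv2.copyMakeBorder(cv2.resize(p2[80:300,220:540,::-1],(436,300)),0,0,0,204,cv2.BORDER_CONSTANT)]))
E
```

```text
down hit False t 36.7 w 60.2 F [ 0.6  1.  -0.6] p [ 573.6 -233.    53.8]
gripped t 37.1 w 21.6 F [-0.6  1.7  3.6] p [ 573.5 -232.8   53.7]
lifted t 38.5 w 21.2 F [-0.3  0.4 -2. ] p [ 572.1 -232.2  188.5]
over t 41.0 w 21.9 F [-0.2 -0.2 -1.8] p [534.3 184.9 190. ]
set True t 43.0 w 21.2 F [ 0.4 -0.   4.8] p [534.2 185.2  43.6]
clear t 44.8 w 47.8 F [-0.2 -0.5  0.2] p [533.3 185.1 188.8]
```

View pics/mid.png

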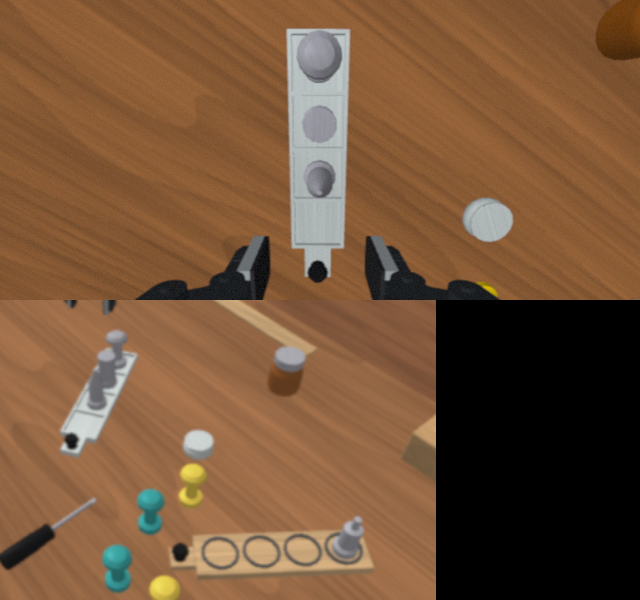

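The dome, barrel and cone dies stand upright in their pockets at wrist x≈320, y 55, 125 and 180. The pin die remains in its seat, and everything else is untouched.

```bash
python3 - <<'E'
import h
from h import *
if h.pick("pin",60): h.place("pin",48)
p0=[520,100,330];ctrl.move_ptp(p0,down(best(p0,TA)));ctrl.hold(.3);say("away")
pw=[557,199,330]
I=[]
for n,r in(("scene",(200,130,520,370)),("side",(200,90,520,330))):
    p,d=optics.grab_frame(n);I.append(cv2.resize(p[r[1]:r[3],r[0]:r[2],::-1],(400,300)))
    X=cloud(n,d);
    for k,o in POC.items():
        c=np.array([557.3,201])+o*tu;q=X[(np.linalg.norm(X[...,:2]-c,axis=2)<24)&(X[...,2]>22)&(X[...,2]<95)]
        if len(q):print(n,k,len(q),"off",((q[:,:2].min(0)+q[:,:2].max(0))/2-c).round(1),"top",q[:,2].max().round(1))
p,_,_=wrist();I+=[cv2.resize(p[:,:,::-1],(480,300))]
cv2.imwrite("pics/end.png",np.vstack([np.hstack(I[:2]),cv2.copyMakeBorder(I[2],0,0,0,320,cv2.BORDER_CONSTANT)]))
E
```

```text
down hit False t 49.1 w 59.8 F [-0.5 -0.5  0.4] p [ 618.8 -266.5   53.9]
gripped t 49.6 w 21.6 F [-0.3  0.9  2.9] p [ 618.8 -266.3   53.7]
lifted t 51.0 w 21.5 F [-0.5 -0.3 -3.4] p [ 617.4 -265.7  188.4]
over t 53.4 w 21.5 F [ 0.1  0.7 -2.9] p [488.1 153.5 190. ]
set True t 55.4 w 21.6 F [ 0.1 -0.2  4.5] p [487.9 153.7  43.6]
clear t 57.2 w 48.1 F [-0.7 -0.1 -0. ] p [487.  153.7 188.9]
away t 58.2 w 47.9 F [-0.2 -0.1 -0.3] p [519.1 100.4 328.3]
scene dome 317 off [-0.9 -3.4] top 73.2
scene barrel 336 off [-0.6 -3.7] top 67.1
scene cone 230 off [-0.2 -4.2] top 78.7
scene pin 216 off [-1.8 -2.9] top 74.6
side dome 199 off [-0.9 -4. ] top 72.5
side barrel 259 off [ 0.5 -3. ] top 67.3
side cone 202 off [-1.  -4.9] top 80.0
side pin 208 off [-1.3 -2.6] top 73.9
```

View pics/end.png

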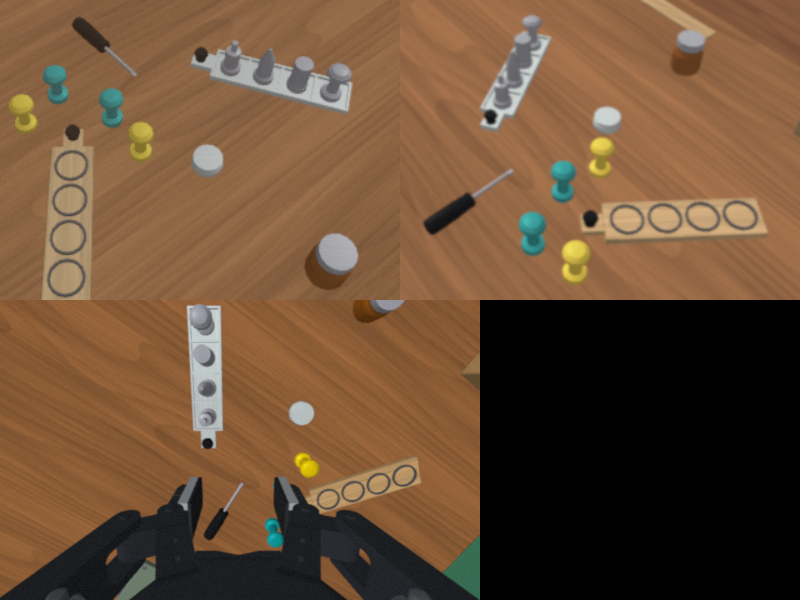

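```bash
python3 -c "
from plant import ctrl
ctrl.finish_job()"
```

```text
the job is handed in; nothing more can be done
```

All four dies stand upright in the tray in reverse order. Counting from the tray's knob they run pin, cone, barrel, dome. I handed the job in at about 58 s of the 104 s allowed.

- **Dome regrip:** My first grip on the dome die caught the tapered underside of its head instead of the shank. I set the die back in its ring, regripped higher on the head, and it then held without slipping.
- **Placement:** Each die was lowered slowly and released only when contact was felt. Both fixed cameras put the tops within about 1–3 mm above the height of a die standing on the pocket floor. The centres are about 3–5 mm from my fitted pocket centres, inside the 9 mm allowance. Part of that offset is probably in the camera measurement.
- **Surroundings:** In the last pictures the tin, screwdriver, jar and coloured look-alikes appear where they were, the rack is empty, and the gripper is clear.
- **Readings that disagreed:** The grip width read about 2.5–4.5 mm below the nominal diameters (for example 27.4 mm on the 30 mm barrel). The dome's 33.6 mm against its 38 mm head may instead mean the pads sat below the widest point.

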